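# Hang the brass-blank pail on the press-side hanger

### The arm

A 6-joint arm with a two-finger parallel gripper is mounted at the origin on the work surface. World frame = base frame: x ahead of the robot, y to its left, z up, the work surface at z = 0. Lengths are in mm, angles in rad, forces in N, time in s.
With the tool pointing down it reaches from about 350 to 875 mm from the base axis. Payload 4.2 kg.
Tool frame: the origin (TCP) lies on the centre line of the jaws, within the pads' length; the fingertips stand 25 mm ahead of it and the grasp point (between the pads) lies 6 mm ahead of it; z points along the fingers, y is the direction in which the jaws open and shut (so a half turn about z gives the same grasp; the last joint's range is limited). The gripper opens to 85 mm and grips with 20 to 120 N. Pads are 22 mm wide; open, the fingers measure 114 mm over their backs; the gripper's body (76 mm by 85 mm) begins 54 mm behind the grasp point. The pads swing forward as they close: fully open they stand 13 mm farther back than shut.
Start: joints at [1.557, 0.385, 0.008, 0, -1.194, -0.259], TCP at [168.361, 601.875, 256.312] pointing down, gripper open.
Joint ranges: [-3.14, 3.14], [-1.21, 2.06], [-1.07, 1.41], [-3.16, 2.05], [-2.99, -0.16], [-3.1, 3.1]. Speed limits (rad/s): [2.79, 2.79, 3.14, 3.14, 3.14, 3.14].

### API

Orientations are given as a unit quaternion [x, y, z, w].
In Python, from bench import arm gives the robot as it stands.
- The arm moves only by the tool drive_tool, never from a script. Its argument "plan" is a list of rows, each a list of 2 entries, a list of its own where there are three numbers: the shift along the tool's x, y, z in m, then the turn about the tool's z in degrees. A call has 1 to 12 rows; each row shifts and turns the commanded pose from where the row before left it, along the tool's axes as they then stand; what a row does not reach is not made up. A row lasts 1/8 s, in which the tool goes at most 62.5 mm and 10.7 degrees, less where a joint would pass 70% of its speed; a pose out of reach is approached as far as the arm can. A call with a gripper value outside its range is refused whole. "fingers" is the closure, from -1 (fully open) to 1 (shut), so that 0 is half open, set as the call begins (left out, the last holds). The fingers move at their own pace and stop on an object; the grip force is fixed at half the most. Time passes only in rows, so rows that do not move let the fingers close. It gives the time, the measured TCP pose, the force and the opening at its end, in the units of the state.
- arm.read_state(): the state, without advancing time (a new reading comes with each control period).
- arm.get_image(name): name is "side" or "top"; returns a dict with "image" (400x640x3 uint8, red, green, blue), "K" (3x3 intrinsics, pixels), "dist" ([k1, k2, p1, p2, k3] as OpenCV has them; the pictures are not rectified), "R" (3x3) and "t" (3): a world point X has camera coordinates R X + t. Camera axes: x right, y down, z forward; pixel columns grow to the right and rows downward; lengths in mm; the calibration is good to about 2 mm. A picture is of the moment at which its call begins. There is no depth.
- arm.job_done(): hands the job in, once; it reports no verdict.
The state is a dict: "clock": time; "joints": joint angles; "joint_vel": joint speeds; "joint_efforts": joint torques, N m; "position": TCP position; "ee_rot": TCP orientation; "contact_force": force on the tool from outside, world axes, zero at the start; "wrist_torque": the same for the moment, N m; "gripper_width": finger opening in mm.
Only numpy, scipy, OpenCV 4.12 (cv2) and the standard library are available. Lean on these libraries where they do the work, as an engineer would, in place of code of your own. Each camera call takes 0.05 s, during which the arm holds its last target.

### The job

Swing the pail's flat-lying bail up until it stands upright while the pail still stands on the bench, then carry the pail by its bail to the twin-pronged hanger and lower it gently, without dropping it, so that the bail rests in the dips of both prongs and the pail hangs free and still. Keep the pail roughly level all the way, and leave the foil spool, the wooden box and the wrench where they are.

Things in the scene. Friction and masses are not known exactly. Their poses are not given: they have to be found in the camera images.
- pail: Small open round steel pail with brass blanks in it, 90 mm across the rim, 80 mm across the foot, 80 mm tall, wall 3 mm, 0.45 to 0.75 kg, loose. Origin: centre of the underside; z up. Its swing bail lies out flat on the pail's -x side; the pail starts at a yaw of 1.2 to 2.0, so that side looks to the robot's right (world -y), more or less.
- bail_hinge (a point): Middle of the bail's hinge line: on the pail's axis, 72 mm above its underside (8 mm below the rim). The line is parallel to the pail's y axis; the bail turns in ears 53 mm either side.
- bail (a joint): Angle of the bail, a U of 7 mm steel wire (two straight arms 82 mm long, 106 mm apart, and a cross bar): 0 = lying flat (level, end stop), 1.57 = upright over the pail, 3.14 = flat on the other side. Starts at 0 to 0.15. Stiff by friction (0.03 N m): it stays where it is left; lifting it at the bar takes about 0.7 N.
- bail_mid (a point): Middle of the bail's cross bar, on its axis, 82 mm from the hinge line. The bar is parallel to the pail's y; its middle 40 mm has a black sleeve of 12 mm diameter, the rest is bare 7 mm wire. Flat: 72 mm above the bench, 32 mm free between sleeve and pail wall. Upright: 154 mm above the pail's underside, 74 mm above the rim.
- hanger: Fixed twin hook: green base 175 x 110 x 12 mm; 24 mm column, 227 mm tall, 95 mm behind the hook seat (+x); on it a dark cross block 34 x 92 x 26 mm centred 215 mm up; from it two parallel 8 mm steel prongs, centres 70 mm apart, point to -x (towards the robot at yaw 0), from where the bail comes on. Origin: on the bench right below the hook seat; z up.
- hook_seat (a point): Where the middle of the bar belongs when hung: midway between the prongs, 205 mm above the bench, bar parallel to the hanger's y, a prong under the bare wire each side of the sleeve. Axes as the hanger. Each prong dips here (underside 193 mm up). A bar lowered within 12 mm fore or aft of here slides into the dips.
- prong_tip (a point): Midway between the upturned tips of the prongs, at the end of their axes: 22 mm in front (-x) of the seat; the tips' tops are 221 mm above the bench. 30 mm behind the seat the prongs are again this high and run level to the cross block, whose front is 78 mm behind the seat.
- spool: Bystander: foil spool standing on end, black flanges 68 mm across, 52 mm tall with its spindle, loose. Origin: centre of the underside.
- type_box: Bystander: closed wooden box 100 x 150 x 45 mm, loose. Origin: centre of the underside.
- wrench: Bystander: steel wrench lying flat on the bench, about 180 mm long, along its x axis, loose. Origin: under its middle.
Things that resemble listed ones, but are neither listed nor needed, are in the scene too. There is more than one size of the hanger; the one meant has the size given above.

How it is judged:
By the outcome, as a careful person would: the job done as asked, in the order asked, and still so for the second after the job is handed in, with the robot touching nothing.
It also fails if it takes over 64 s, if anything falls off the work surface, if the arm or the gripper's body presses on something with over 40 N, if the wrist force passes 120 N, or if a joint passes its speed limit or range.

## Working session

There is one attempt and no reset: what is moved stays moved. The work goes in short steps, Python scripts to look and compute and a tool call to move; the robot and the scene stay as the last step left them, time stands still between calls to the robot, and variables do not carry over. Pictures are saved under pics/ and viewed, and the job is handed in when it is done.

Besides the shell and the picture viewer there is one more tool, called after "Emit:" by a JSON object that holds its "api" and its "payload", one argument or row to a line. drive_tool: Moves the arm, as the interface text tells. Its arguments: {"type":"object","properties":{"plan":{"type":"array"},"fingers":{"type":"number"}},"required":["plan"]}

```bash
mkdir -p pics; ls; cat > h.py <<'E'
import numpy as np, cv2
from bench import arm
def grab(n,tag):
    d=arm.get_image(n); cv2.imwrite(f'pics/{tag}.png',cv2.cvtColor(d['image'],cv2.COLOR_RGB2BGR))
    np.savez(f'{tag}.npz',**{k:np.array(d[k]) for k in('image','K','dist','R','t')}); return d
def ld(tag): return dict(np.load(f'{tag}.npz'))
def ray(d,u,v):
    p=cv2.undistortPoints(np.array([[[u,v]]],float),np.array(d['K'],float),np.array(d['dist'],float))[0,0]
    R=np.array(d['R']);t=np.array(d['t']).ravel()
    return -R.T@t, R.T@np.array([p[0],p[1],1.])
def onz(d,u,v,z):
    o,r=ray(d,u,v); return o+r*(z-o[2])/r[2]
def tri(d1,p1,d2,p2):
    o1,r1=ray(d1,*p1);o2,r2=ray(d2,*p2);r1/=np.linalg.norm(r1);r2/=np.linalg.norm(r2)
    s=np.linalg.lstsq(np.c_[r1,-r2],o2-o1,rcond=None)[0];a=o1+s[0]*r1;b=o2+s[1]*r2
    return (a+b)/2,np.linalg.norm(a-b)
def proj(d,X):
    R=np.array(d['R'],float);t=np.array(d['t'],float).ravel()
    return cv2.projectPoints(np.array(X,float).reshape(-1,1,3),cv2.Rodrigues(R)[0],t,np.array(d['K'],float),np.array(d['dist'],float))[0][:,0]
def crop(d,tag,u0,v0,u1,v1,s=3):
    im=np.array(d['image'])[v0:v1,u0:u1]; cv2.imwrite(f'pics/{tag}.png',cv2.resize(cv2.cvtColor(im,cv2.COLOR_RGB2BGR),None,fx=s,fy=s,interpolation=cv2.INTER_CUBIC))
E
python3 - <<'E'
from h import *
for n in('side','top'):
    d=grab(n,n+'0'); print(n,-np.array(d['R']).T@np.array(d['t']).ravel())
print(arm.read_state())
E
```

```text
pics
side [  245.47538971 -1168.31584631  1160.25942214]
top [ 4.62998465e+02 -7.11477929e-01  1.14386465e+03]
{'clock': 0.1, 'joints': array([ 1.55658496e+00,  3.85499601e-01,  6.78342368e-03, -4.29080830e-04,
       -1.19398657e+00, -2.58598866e-01]), 'joint_vel': array([-0.00315022, -0.00193785,  0.0036764 ,  0.00089167, -0.00049898,
        0.00105382]), 'joint_efforts': array([-1.87560759e-04, -3.93318129e+01,  1.88928080e+01,  4.19797406e+00,
       -2.60230241e-03,  5.98957641e-06]), 'position': array([168.25532499, 601.45062824, 255.32794804]), 'ee_rot': array([ 9.90700004e-01, -1.36060843e-01, -8.17401084e-05,  9.70408547e-04]), 'contact_force': array([ 0.51951426,  0.90952393, -0.61339682]), 'wrist_torque': array([ 0.04395528, -0.04021763,  0.02271125]), 'gripper_width': 85.22045789278555}
```

View pics/side0.png

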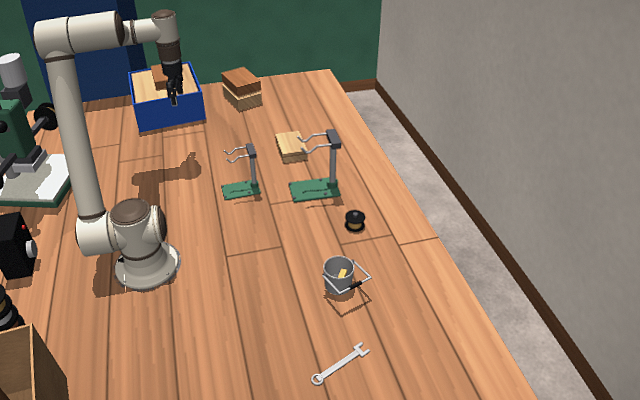

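View pics/top0.png

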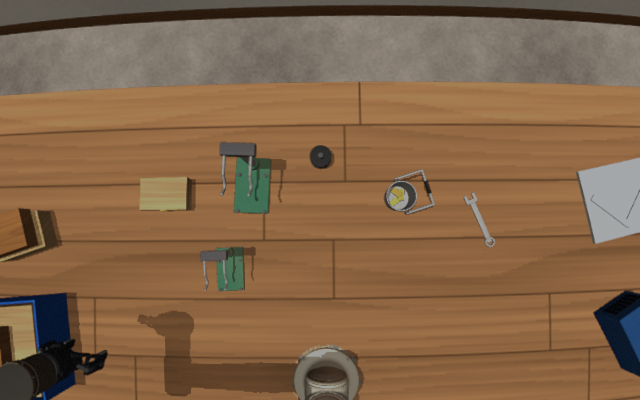

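The side view shows the pail at about (338,275) with the bail to its right, sleeve at (355,286). In the top view the pail is at (402,196) with its sleeve at (428,187).

What could be confused:
- **Hangers:** the big one at top (238,165) / side (320,165), and the small one at top (215,265) / side (245,170).
- **Boxes:** a light wooden box at top (165,193), and stacked or crate-like boxes at (15,235).
- **Pail:** there is only one.

I take the big hanger as the target and check it in close crops.

```bash
python3 - <<'E'
from h import *
s=ld('side0');t=ld('top0')
a=np.array(t['image'])[130:230,200:300]; b=np.array(t['image'])[150:230,370:450]
c=np.array(s['image'])[120:210,270:360]; e=np.array(s['image'])[245:325,310:390]
R=lambda x:cv2.resize(x,(390,290) if 0 else (300,300),interpolation=cv2.INTER_CUBIC)
o=np.vstack([np.hstack([R(a),R(b)]),np.hstack([R(c),R(e)])])
cv2.imwrite('pics/crops.png',o[:,:,::-1])
E
```

```text
(no output)
```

View pics/crops.png

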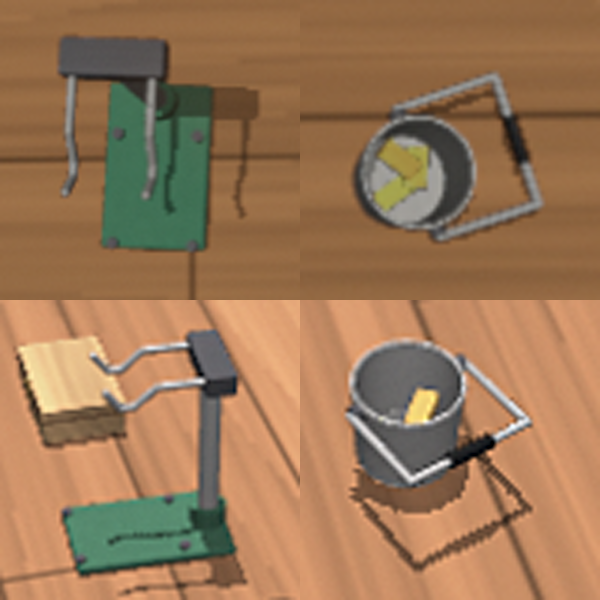

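The crops confirm the choices:
- **Big hanger:** prong tips at top (222,194) and (250,195), side (298,137) and (302,148).
- **Pail:** bail flat, sleeve at top (427,187), side (356,285).

Next I measure positions.

```bash
python3 - <<'E'
from h import *
s=ld('side0');t=ld('top0')
A=lambda X,Y:(200+(X+.5)/3-.5,130+(Y+.5)/3-.5)
C=lambda X,Y:(270+(X+.5)*.3-.5,120+(Y-300+.5)*.3-.5)
B=lambda X,Y:(370+(X-300+.5)/3.75-.5,150+(Y+.5)/3.75-.5)
E=lambda X,Y:(310+(X-300+.5)/3.75-.5,245+(Y-300+.5)/3.75-.5)
def blob(d,box):
    u0,v0,u1,v1=box; im=np.array(d['image'])[v0:v1,u0:u1].max(2)
    m=(im<50).astype(np.uint8); n,l,st,c=cv2.connectedComponentsWithStats(m); i=1+np.argmax(st[1:,4]); 
    print('blob',st[i],c[i]+[u0,v0]); return tuple(c[i]+[u0,v0])
bt=blob(t,(420,175,436,200)); bs=blob(s,(345,278,366,295))
print('sleeve',tri(t,bt,s,bs))
print('tipsL',tri(t,A(67,192),s,C(94,358)),'R',tri(t,A(149,196),s,C(108,394)))
print('tips z217',onz(t,*A(67,192),217),onz(t,*A(149,196),217))
print('block top corners z228'); 
for p in[(62,38),(167,41),(165,82),(58,76)]: print(onz(t,*A(*p),228 if p[1]<50 else 228))
print('base z12')
for p in[(110,84),(214,88),(207,249),(102,246)]: print(onz(t,*A(*p),12))
print('bail corners z72-80')
for p in[(495,75),(539,206)]: print(onz(t,*B(*p),74))
for p in[(398,108),(437,237)]: print('ear',onz(t,*B(*p),72))
print('bail tri',tri(t,B(495,75),s,E(525,422)),tri(t,B(539,206),s,E(409,480)))
# rim ellipse extents
print('rim',[onz(t,*B(*p),80)for p in[(360,172),(475,172),(417,115),(417,230)]])
print('wrench,spool,box',onz(t,480,220,5),onz(t,320,156,50),onz(t,165,193,45))
E
```

```text
blob [ 4  6  6 13 37] [426.75675676 186.67567568]
blob [ 4  3 13  9 46] [355.39130435 284.60869565]
sleeve (array([ 586.43855963, -303.19901964,   79.85540799]), np.float64(0.39082557292913284))
tipsL (array([558.03712763, 262.15542812, 217.4771575 ]), np.float64(0.1469009316197703)) R (array([554.53259112, 190.45311518, 220.15005275]), np.float64(2.254334998681243))
tips z217 [558.01354482 262.30320708 217.        ] [553.72854086 191.29946148 217.        ]
block top corners z228
[689.80627308 265.35767817 228.        ]
[685.50861211 174.45398148 228.        ]
[649.98605517 175.91527401 228.        ]
[656.73562175 268.28340503 228.        ]
base z12
[692.890467   275.98307596  12.        ]
[686.91345167 165.76356869  12.        ]
[517.84665789 172.92512397  12.        ]
[522.04604632 282.96946802  12.        ]
bail corners z72-80
[ 638.04789786 -291.12608584   74.        ]
[ 533.57335648 -322.92548601   74.        ]
ear [ 612.58913974 -213.38674059   72.        ]
ear [ 510.14546348 -241.66769525   72.        ]
bail tri (array([ 635.25827902, -288.76362553,   81.35849853]), np.float64(3.181607321956023)) (array([ 532.93569713, -320.48850385,   82.01220858]), np.float64(0.22172999243712563))
rim [array([ 561.31734799, -180.64815054,   80.        ]), array([ 560.41770707, -271.21269065,   80.        ]), array([ 605.80253981, -226.65212439,   80.        ]), array([ 515.43654757, -224.29748218,   80.        ])]
wrench,spool,box [ 487.65920966 -492.08431203    5.        ] [686.68900761  10.93723586  50.        ] [579.96392075 490.17802276  45.        ]
```

```bash
cat >> h.py <<'E'
from scipy.spatial.transform import Rotation as Ro
def st(): 
    s=arm.read_state(); R=Ro.from_quat(s['ee_rot']).as_matrix()
    ya=np.arctan2(R[1,1],R[0,1])
    print('t%.2f pos %s yang %.3f tilt %.3f w %.1f F %s'%(s['clock'],np.round(s['position'],1),ya,np.arccos(min(1,-R[2,2])),s['gripper_width'],np.round(s['contact_force'],1)),'j',np.round(s['joints'],2)); return s,R,ya
def go(target,yang=None):
    s,R,ya=st(); print('tool shift mm',np.round(R.T@(np.array(target,float)-s['position']),1),end=' ')
    if yang is not None:
        d=(ya-yang); print('turn deg (mod 180)',np.degrees(d)%180,np.degrees(d)%180-180)
    else: print()
E
```

Emit:
{"api": "drive_tool", "payload": {
  "plan": [
    [[0, 0, -0.06], 0],
    [[0, 0, -0.06], 0],
    [[0.04, 0.047, 0], 0],
    [[0.04, 0.047, 0], 0],
    [[0.04, 0.047, 0], 0],
    [[0.04, 0.047, 0], 0],
    [[0.04, 0.047, 0], 0],
    [[0.04, 0.047, 0], 0],
    [[0.04, 0.047, 0], 0],
    [[0.04, 0.047, 0], 0],
    [[0.04, 0.047, 0], 0],
    [[0.04, 0.047, 0], 0]
  ],
  "fingers": 0.5
}}

```text
clock: 1.6
position: [427.1, 39.5, 376.3]
ee_rot: [0.991, -0.136, 0.0, -0.0]
contact_force: [1.1, 0.3, -0.2]
gripper_width: 21.5
```

Emit:
{"api": "drive_tool", "payload": {
  "plan": [
    [[0.04, 0.047, 0], 0],
    [[0.04, 0.047, 0], 0],
    [[0.04, 0.047, 0], 0],
    [[0.04, 0.047, 0], 0],
    [[0.04, 0.047, 0], 0],
    [[0.04, 0.047, 0], 0],
    [[0, 0, 0], 10],
    [[0, 0, 0], 10],
    [[0, 0, 0], 10],
    [[0, 0, 0], 10],
    [[0, 0, 0], 10],
    [[0, 0, 0], 10]
  ]
}}

```text
clock: 3.1
position: [581.9, -294.6, 375.5]
ee_rot: [0.788, -0.615, -0.001, 0.0]
contact_force: [-0.7, 0.3, 1.1]
gripper_width: 21.6
```

```bash
python3 -c "
from h import *
go([586,-303,300],1.88)"
```

```text
t3.10 pos [ 581.9 -294.6  375.5] yang -2.897 tilt 0.001 w 21.6 F [-0.7  0.3  1.1] j [-0.22  0.39  0.3  -0.   -1.49  0.47]
tool shift mm [ 9.2 -2.  75.5] turn deg (mod 180) 86.32110326904251 -93.67889673095749
```

Emit:
{"api": "drive_tool", "payload": {
  "plan": [
    [[0.009, -0.002, 0], 0],
    [[0, 0, 0.02], 10],
    [[0, 0, 0.02], 10],
    [[0, 0, 0.02], 10],
    [[0, 0, 0.03], 10],
    [[0, 0, 0.03], 10],
    [[0, 0, 0.03], 10],
    [[0, 0, 0.03], 10],
    [[0, 0, 0.03], 10],
    [[0, 0, 0.02], 6.3],
    [[0, 0, 0], 0]
  ]
}}

```text
clock: 4.47
position: [585.3, -303.1, 143.9]
ee_rot: [-0.159, 0.987, 0.001, -0.002]
contact_force: [0.3, -0.1, 0.1]
gripper_width: 21.1
```

```bash
python3 -c "
from h import *
go([586.4,-303.2,84],1.88)
s=grab('side','side1');t=grab('top','top1')
crop(s,'s1',290,220,410,310,6);crop(t,'t1',360,140,480,230,6)"
```

```text
t4.47 pos [ 585.3 -303.1  143.9] yang 1.889 tilt 0.005 w 21.1 F [ 0.3 -0.1  0.1] j [-0.23  0.53 -0.04 -0.   -1.   -1.02]
tool shift mm [-1.3 -0.7 59.9] turn deg (mod 180) 0.5324849111270549 -179.46751508887294
```

View pics/s1.png

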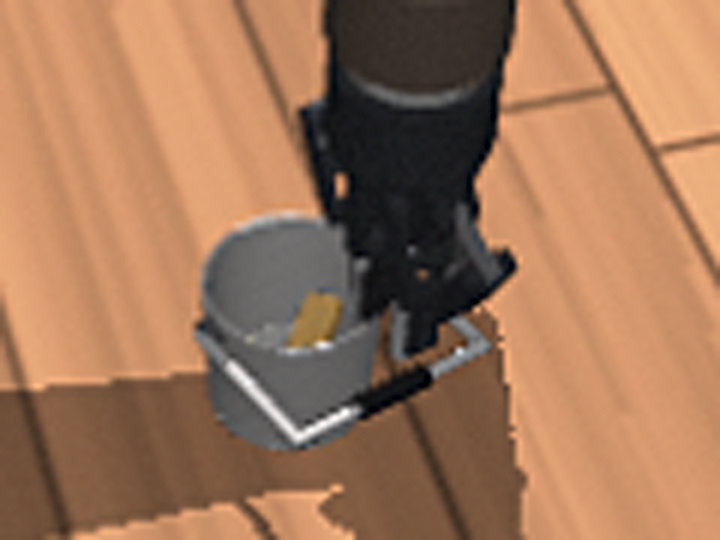

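View pics/t1.png

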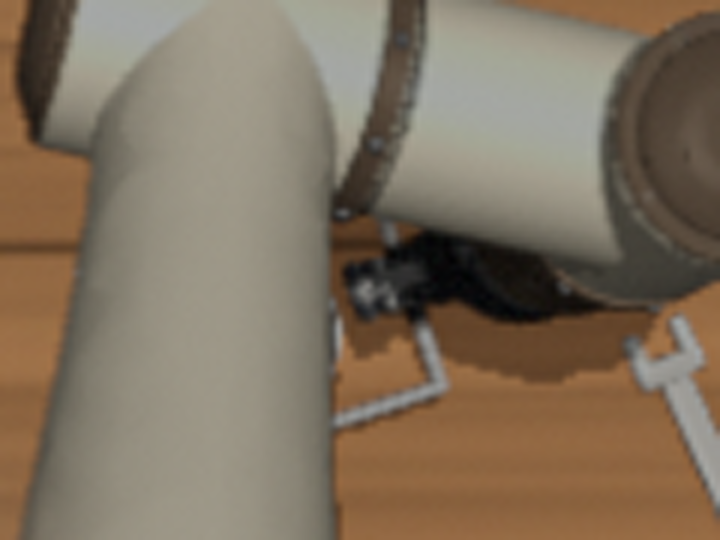

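Top1 and s1 show the open jaws straddling above the sleeve, which sits at about (395,390) in the s1 crop, with nothing in the way. I'll descend around it.

Emit:
{"api": "drive_tool", "payload": {
  "plan": [
    [[-0.001, -0.001, 0.02], 0],
    [[0, 0, 0.02], 0],
    [[0, 0, 0.01], 0],
    [[0, 0, 0.01], 0],
    [[0, 0, 0], 0]
  ]
}}

```text
clock: 5.2
position: [587.4, -303.6, 86.1]
ee_rot: [-0.157, 0.988, 0.0, -0.0]
contact_force: [0.4, 0.3, 0.9]
gripper_width: 21.2
```

```bash
python3 -c "
from h import *
st()
s=grab('side','side2')
crop(s,'s2',290,220,410,310,6)"
```

```text
t5.20 pos [ 587.4 -303.6   86.1] yang 1.887 tilt 0.001 w 21.2 F [0.4 0.3 0.9] j [-0.23  0.6  -0.1   0.   -0.88 -1.02]
```

View pics/s2.png

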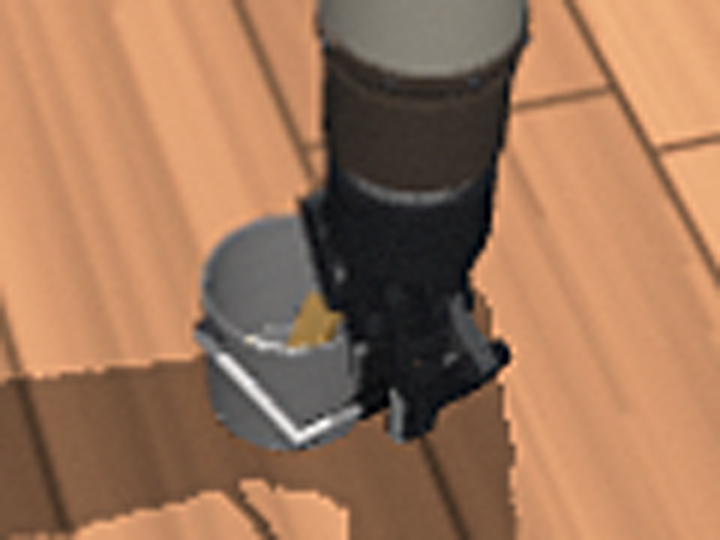

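The bar lies between the jaws (sleeve hidden at about (370,400)). I'll narrow the jaws without gripping, then press inward lightly and lift.

Emit:
{"api": "drive_tool", "payload": {
  "plan": [
    [[0, 0, 0], 0],
    [[0, 0, 0], 0],
    [[0, 0.002, 0], 0],
    [[0, 0.001, -0.004], 0],
    [[0, 0.001, -0.004], 0],
    [[0, 0, -0.004], 0]
  ],
  "fingers": 0.66
}}

```text
clock: 6.0
position: [586.4, -299.8, 98.8]
ee_rot: [-0.157, 0.988, -0.0, 0.0]
contact_force: [1.8, -2.5, -0.4]
gripper_width: 14.6
```

```bash
python3 -c "
from h import *
st()
s=grab('side','side3')
crop(s,'s3',290,220,410,310,6)"
```

```text
t6.00 pos [ 586.4 -299.8   98.8] yang 1.886 tilt 0.000 w 14.6 F [ 1.8 -2.5 -0.4] j [-0.23  0.58 -0.09  0.   -0.9  -1.03]
```

View pics/s3.png

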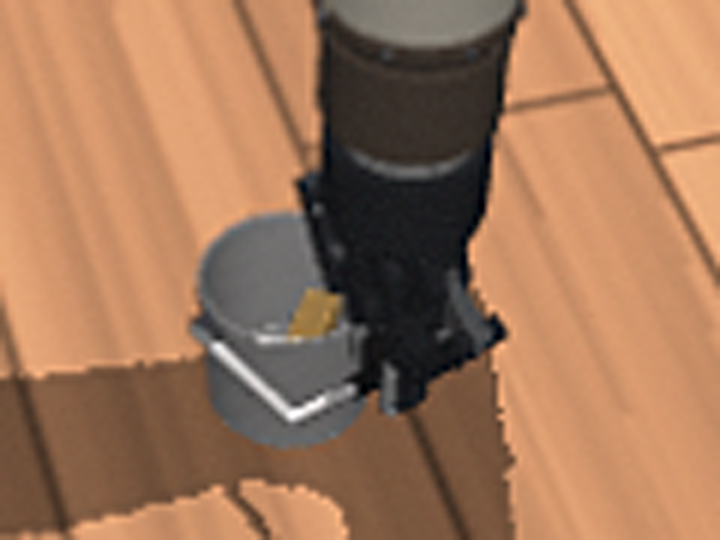

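The bail is rising with the jaws: its near corner moved from crop row 437 to 415, and the pail is still standing. I'll keep following the arc.

Emit:
{"api": "drive_tool", "payload": {
  "plan": [
    [[0, 0.0026, -0.0078], 0],
    [[0, 0.0034, -0.0074], 0],
    [[0, 0.0041, -0.0071], 0],
    [[0, 0.0048, -0.0067], 0],
    [[0, 0, 0], 0]
  ]
}}

```text
clock: 6.68
position: [582.2, -285.6, 128.6]
ee_rot: [-0.157, 0.988, -0.001, 0.001]
contact_force: [1.3, -4.3, 1.9]
gripper_width: 14.5
```

```bash
python3 -c "
from h import *
st()
s=grab('side','side4')
crop(s,'s4',290,220,410,310,6)"
```

```text
t6.67 pos [ 582.2 -285.6  128.6] yang 1.887 tilt 0.002 w 14.5 F [ 1.3 -4.3  1.9] j [-0.21  0.53 -0.09  0.   -0.94 -1.05]
```

View pics/s4.png

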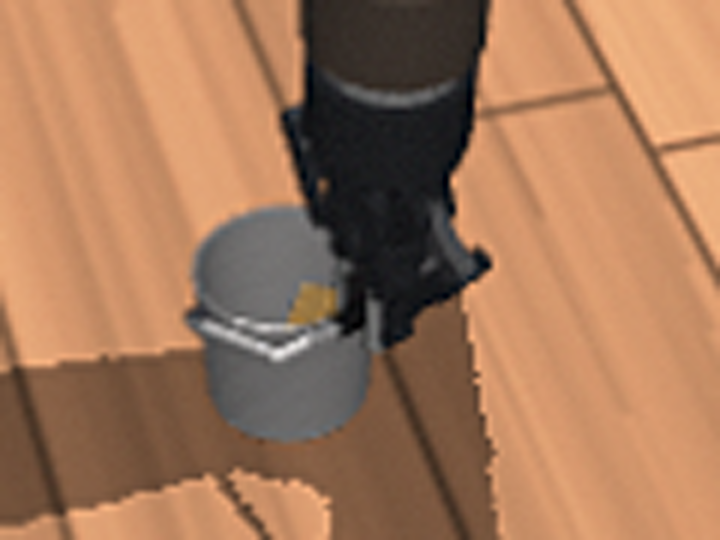

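Emit:
{"api": "drive_tool", "payload": {
  "plan": [
    [[0, 0.005, -0.0062], 0],
    [[0, 0.0056, -0.0057], 0],
    [[0, 0.0062, -0.0052], 0],
    [[0, 0.0067, -0.0046], 0],
    [[0, 0.0071, -0.004], 0],
    [[0, 0, 0], 0]
  ]
}}

```text
clock: 7.48
position: [572.2, -256.0, 153.6]
ee_rot: [-0.157, 0.988, -0.0, 0.0]
contact_force: [1.0, -2.5, 3.4]
gripper_width: 14.4
```

```bash
python3 -c "
from h import *
st()
s=grab('side','side5')
crop(s,'s5',290,220,410,310,6)"
```

```text
t7.47 pos [ 572.2 -256.   153.6] yang 1.887 tilt 0.001 w 14.4 F [ 1.  -2.5  3.4] j [-0.16  0.47 -0.12 -0.   -0.97 -1.09]
```

View pics/s5.png

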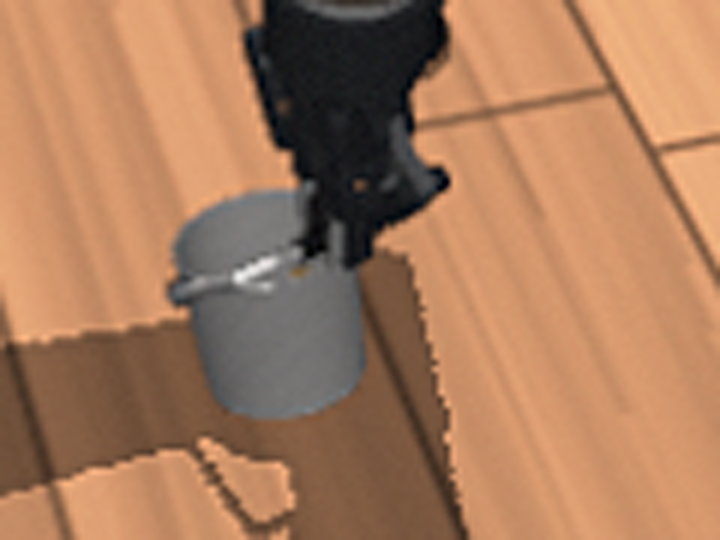

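The pail has leaned about 5–8° away from the jaws: its rim's left edge is at crop (173,250) and its foot at (280,410). The press was directed down along the bail arm. I'll ease back and raise, letting the pail settle.

Emit:
{"api": "drive_tool", "payload": {
  "plan": [
    [[0, -0.002, -0.003], 0],
    [[0, -0.002, -0.002], 0],
    [[0, -0.002, 0], 0],
    [[0, 0, 0], 0]
  ]
}}

```text
clock: 8.02
position: [573.4, -262.0, 157.2]
ee_rot: [-0.157, 0.988, 0.001, -0.001]
contact_force: [-0.2, -0.2, 0.0]
gripper_width: 14.3
```

```bash
python3 -c "
from h import *
st()
s=grab('side','side6')
crop(s,'s6',290,220,410,310,6)"
```

```text
t8.03 pos [ 573.4 -262.   157.2] yang 1.886 tilt 0.002 w 14.3 F [-0.2 -0.2  0. ] j [-0.17  0.48 -0.11 -0.   -0.99 -1.08]
```

View pics/s6.png

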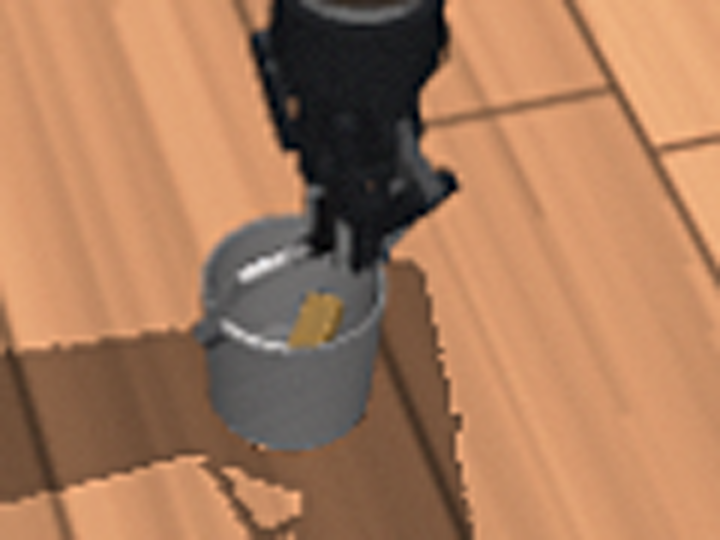

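```bash
python3 -c "
from h import *
s=ld('side6')
c=np.array([560.9,-226.5]);o=np.array([np.cos(-1.255),np.sin(-1.255)]);h=np.array([-o[1],o[0]])
for th in np.arange(.6,1.4,.1):
  P=[]
  for sgn in(-1,):
    q=c+82*np.cos(th)*o-sgn*0
    for k in (-53,-20,0): P.append(list(c+82*np.cos(th)*o+k*h)+[72+82*np.sin(th)])
  print(round(th,1),np.round((proj(s,P)-[290,220])*6+2.5).tolist(),np.round(P[2],1))
"
```

```text
0.6 [[286.0, 365.0], [346.0, 335.0], [381.0, 317.0]] [ 581.9 -290.8  118.3]
0.7 [[280.0, 349.0], [340.0, 319.0], [375.0, 301.0]] [ 580.4 -286.1  124.8]
0.8 [[273.0, 332.0], [333.0, 302.0], [369.0, 285.0]] [ 578.6 -280.8  130.8]
0.9 [[266.0, 316.0], [326.0, 286.0], [362.0, 268.0]] [ 576.7 -275.   136.2]
1.0 [[258.0, 299.0], [318.0, 270.0], [354.0, 252.0]] [ 574.7 -268.6  141. ]
1.1 [[249.0, 283.0], [309.0, 254.0], [345.0, 237.0]] [ 572.5 -261.9  145.1]
1.2 [[240.0, 268.0], [300.0, 239.0], [336.0, 222.0]] [ 570.1 -254.7  148.4]
1.3 [[231.0, 254.0], [290.0, 225.0], [326.0, 208.0]] [ 567.7 -247.4  151. ]
```

Emit:
{"api": "drive_tool", "payload": {
  "plan": [
    [[0, 0.004, -0.003], 0],
    [[0, 0.004, -0.0025], 0],
    [[0, 0.004, -0.002], 0],
    [[0, 0.004, -0.002], 0],
    [[0, 0.004, -0.0015], 0],
    [[0, 0, 0], 0]
  ]
}}

```text
clock: 8.82
position: [567.8, -242.9, 169.3]
ee_rot: [-0.157, 0.988, -0.0, 0.0]
contact_force: [0.2, 0.5, -0.2]
gripper_width: 14.5
```

```bash
python3 -c "
from h import *
st()
s=grab('side','side7')
crop(s,'s7',290,220,410,310,6)"
```

```text
t8.82 pos [ 567.8 -242.9  169.3] yang 1.887 tilt 0.000 w 14.5 F [ 0.2  0.5 -0.2] j [-0.14  0.44 -0.13 -0.   -1.   -1.11]
```

View pics/s7.png

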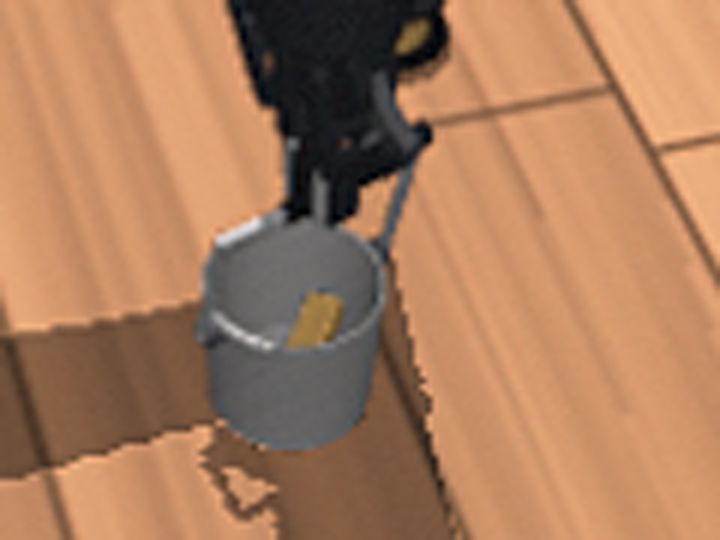

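Emit:
{"api": "drive_tool", "payload": {
  "plan": [
    [[0, 0.004, -0.0007], 0],
    [[0, 0.004, -0.0004], 0],
    [[0, 0.004, 0], 0],
    [[0, 0.003, 0], 0],
    [[0, 0, 0], 0]
  ]
}}

```text
clock: 9.5
position: [563.0, -228.6, 170.1]
ee_rot: [-0.157, 0.988, 0.0, -0.0]
contact_force: [-0.3, 0.8, -1.0]
gripper_width: 14.6
```

```bash
python3 -c "
from h import *
st()
s=grab('side','side8')
crop(s,'s8',290,220,410,310,6)
c=np.array([560.9,-226.5]);o=np.array([np.cos(-1.255),np.sin(-1.255)]);h=np.array([-o[1],o[0]])
for th in np.arange(1.3,1.8,.1):
  P=[list(c+82*np.cos(th)*o+k*h)+[72+82*np.sin(th)] for k in (-53,-20,0)]
  print(round(th,1),np.round((proj(s,P)-[290,220])*6+2.5).tolist(),np.round(P[2],1))
"
```

```text
t9.50 pos [ 563.  -228.6  170.1] yang 1.886 tilt 0.000 w 14.6 F [-0.3  0.8 -1. ] j [-0.12  0.43 -0.15 -0.   -0.99 -1.14]
1.3 [[231.0, 254.0], [290.0, 225.0], [326.0, 208.0]] [ 567.7 -247.4  151. ]
1.4 [[221.0, 240.0], [281.0, 212.0], [316.0, 194.0]] [ 565.2 -239.7  152.8]
1.5 [[211.0, 228.0], [271.0, 199.0], [306.0, 182.0]] [ 562.7 -232.   153.8]
1.6 [[201.0, 217.0], [261.0, 188.0], [296.0, 172.0]] [ 560.2 -224.2  154. ]
1.7 [[191.0, 207.0], [251.0, 179.0], [286.0, 162.0]] [ 557.6 -216.5  153.3]
```

View pics/s8.png

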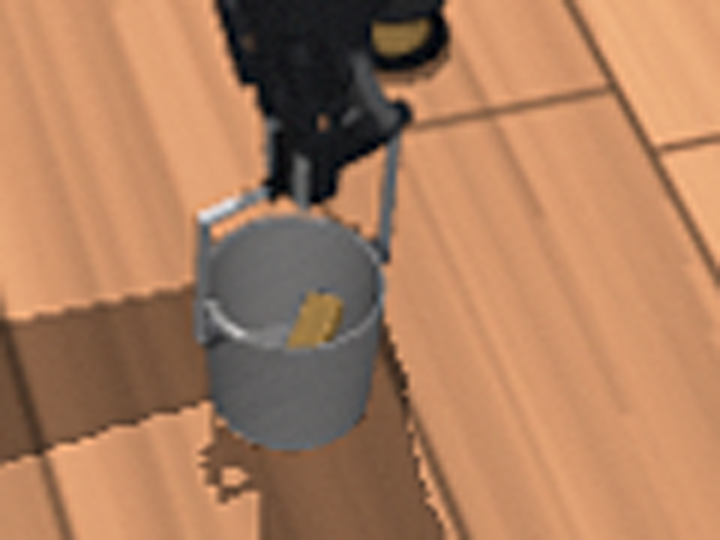

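The bail is upright at about 1.59 rad: its corner is at crop (203,218) and the pail is level on the bench. I'll lower slightly, then grip.

Emit:
{"api": "drive_tool", "payload": {
  "plan": [
    [[0.001, 0, 0.005], 0],
    [[0, 0, 0.004], 0],
    [[0, 0, 0], 0]
  ]
}}

```text
clock: 9.93
position: [561.8, -229.3, 160.4]
ee_rot: [-0.157, 0.988, 0.0, -0.001]
contact_force: [0.4, -0.6, 0.2]
gripper_width: 14.3
```

Emit:
{"api": "drive_tool", "payload": {
  "plan": [
    [[0, 0, 0], 0],
    [[0, 0, 0], 0],
    [[0, 0, 0], 0],
    [[0, 0, 0], 0]
  ],
  "fingers": 1
}}

```text
clock: 10.42
position: [562.0, -229.3, 160.8]
ee_rot: [-0.157, 0.988, 0.0, -0.0]
contact_force: [0.6, -1.8, -3.3]
gripper_width: 10.2
```

Emit:
{"api": "drive_tool", "payload": {
  "plan": [
    [[0, 0, -0.003], 0],
    [[0, 0, -0.005], 0],
    [[0, 0, -0.008], 0],
    [[0, 0, -0.01], 0],
    [[0, 0, -0.01], 0],
    [[0, 0, -0.005], 0],
    [[0, 0, 0], 0],
    [[0, 0, 0], 0]
  ]
}}

```text
clock: 11.42
position: [561.9, -229.2, 201.7]
ee_rot: [-0.157, 0.988, 0.0, -0.0]
contact_force: [0.3, 0.5, -6.3]
gripper_width: 10.0
```

```bash
python3 -c "
from h import *
st()
s=grab('side','side9')
crop(s,'s9',290,200,410,290,6)"
```

```text
t11.43 pos [ 561.9 -229.2  201.7] yang 1.886 tilt 0.001 w 10.0 F [ 0.3  0.5 -6.3] j [-0.12  0.4  -0.12 -0.   -1.06 -1.13]
```

View pics/s9.png

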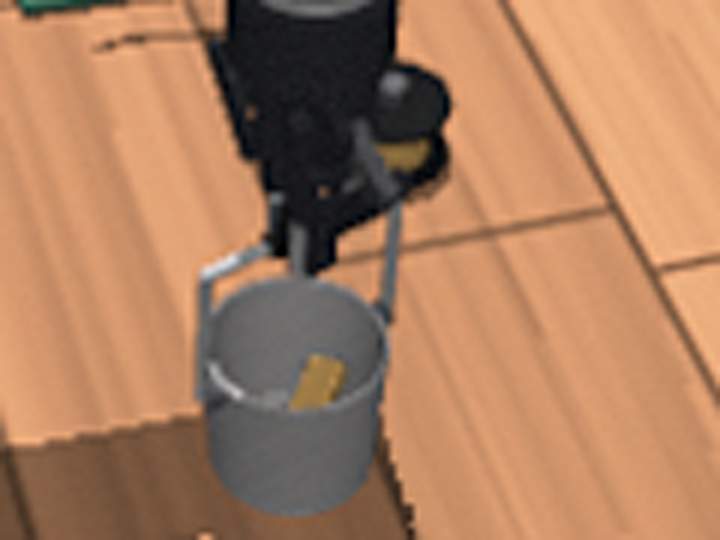

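The pail hangs level in the grip, with the force reading 6.3 N. It has to enter from the front, so I check where the small hanger stands relative to the approach lane.

```bash
python3 -c "
from h import *
t=ld('top0');s=ld('side0')
for p in[(218,248),(243,248),(244,290),(217,291)]: print('base',onz(t,*p,10))
for p in[(200,251),(227,251),(227,261),(201,261)]: print('block',onz(t,*p,170))
print(tri(t,(205,289),s,(225,149)),tri(t,(225,289),s,(231,158)))
print(tri(t,(227,251),s,(256,152)))
crop(s,'sh',210,130,290,210,6)
crop(t,'th',190,235,270,300,7)
"
```

```text
base [409.0929534  332.51365731  10.        ]
base [408.71582687 253.66844224  10.        ]
base [278.99812356 250.72704615  10.        ]
base [275.82772882 335.50873187  10.        ]
block [408.84095134 334.65331462 170.        ]
block [408.59382761 261.01470876 170.        ]
block [381.96246422 260.96358103 170.        ]
block [382.09181059 331.77099584 170.        ]
(array([308.96066235, 318.68858586, 175.5989803 ]), np.float64(1.227568193877253)) (array([315.9015831 , 263.15543787, 174.86816905]), np.float64(15.19019222105198))
(array([409.55354567, 256.81166173, 185.56709954]), np.float64(0.1831984031201189))
```

View pics/sh.png

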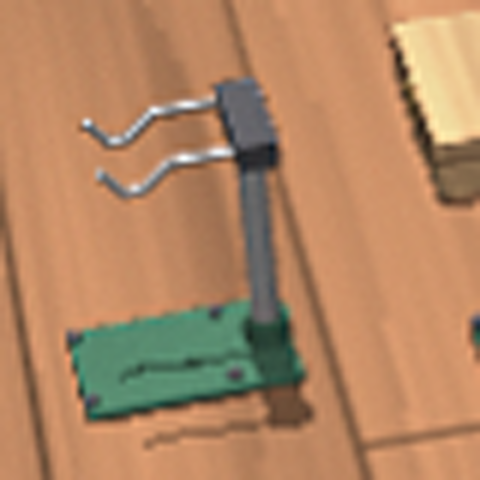

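View pics/th.png

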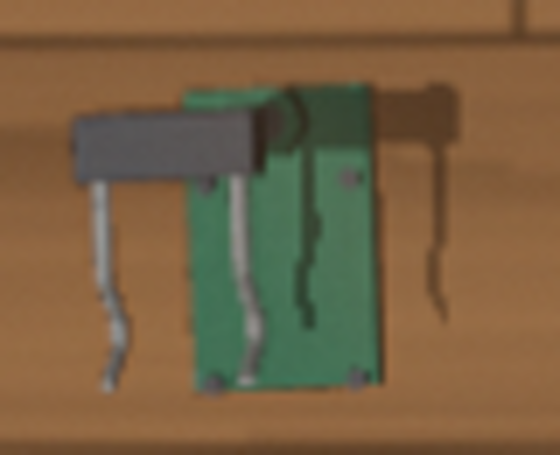

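The small hanger occupies x 276–410, y 250–336, up to z about 186. I'll keep the pail centre at x of about 480 in the lane.

Emit:
{"api": "drive_tool", "payload": {
  "plan": [
    [[-0.001, 0.01, -0.006], 0],
    [[-0.001, 0.02, -0.006], 0],
    [[-0.001, 0.03, -0.006], 0],
    [[-0.001, 0.035, -0.006], 0],
    [[-0.001, 0.035, -0.006], 0],
    [[-0.001, 0.035, -0.006], 0],
    [[-0.001, 0.035, -0.005], 0],
    [[-0.001, 0.035, -0.004], 0],
    [[-0.001, 0.03, 0], 0],
    [[-0.001, 0.02, 0], 0],
    [[-0.001, 0.01, 0], 0],
    [[-0.001, 0.005, 0], 0]
  ]
}}

```text
clock: 12.98
position: [480.2, 60.3, 247.6]
ee_rot: [-0.158, 0.988, 0.0, 0.0]
contact_force: [0.3, -0.0, -6.5]
gripper_width: 10.1
```

Emit:
{"api": "drive_tool", "payload": {
  "plan": [
    [[0, 0, 0], -4],
    [[0, 0, 0], -8],
    [[0, 0, 0], -9],
    [[0, 0, 0], -9],
    [[0, 0, 0], -9],
    [[0, 0, 0], -9],
    [[0, 0, 0], -9],
    [[0, 0, 0], -8],
    [[0, 0, 0], -4],
    [[0, 0, 0], 0]
  ]
}}

```text
clock: 14.22
position: [480.6, 59.2, 247.1]
ee_rot: [-0.688, 0.726, -0.0, -0.0]
contact_force: [-0.4, -0.3, -5.2]
gripper_width: 9.8
```

```bash
python3 -c "
from h import *
go([480,231,247],3.09)
s=grab('side','side10')
crop(s,'s10',200,100,360,220,5)"
```

```text
t14.22 pos [480.6  59.2 247.1] yang 3.089 tilt 0.000 w 9.8 F [-0.4 -0.3 -5.2] j [ 0.46  0.15 -0.34  0.   -1.08 -0.51]
tool shift mm [-1.715e+02  9.700e+00  1.000e-01] turn deg (mod 180) 179.93003481694768 -0.06996518305231803
```

View pics/s10.png

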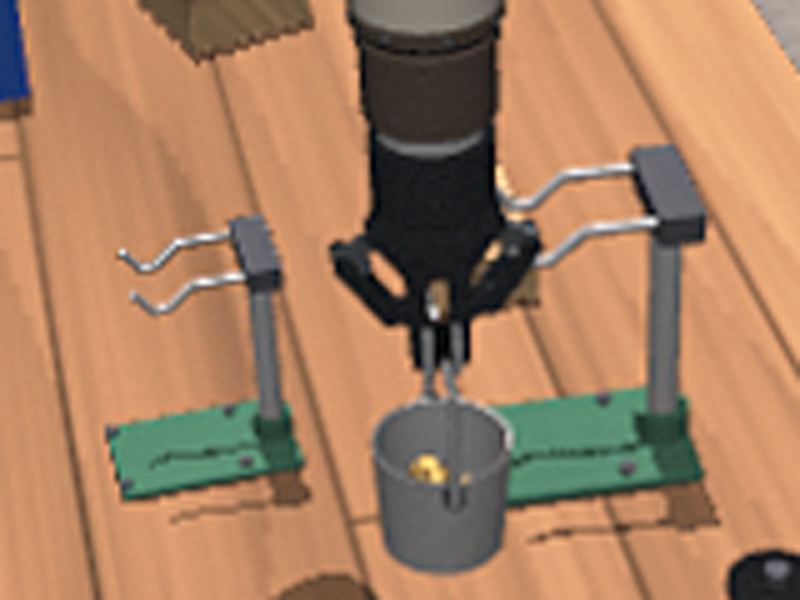

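Emit:
{"api": "drive_tool", "payload": {
  "plan": [
    [[-0.006, 0.001, 0], 0],
    [[-0.012, 0.001, 0], 0],
    [[-0.018, 0.001, 0], 0],
    [[-0.022, 0.001, 0], 0],
    [[-0.025, 0.001, 0], 0],
    [[-0.025, 0.001, 0], 0],
    [[-0.022, 0.001, 0], 0],
    [[-0.018, 0.001, 0], 0],
    [[-0.012, 0.001, 0], 0],
    [[-0.007, 0.001, 0], 0],
    [[-0.0045, 0, 0], 0],
    [[0, 0, 0], 0]
  ]
}}

```text
clock: 15.78
position: [479.4, 231.3, 247.1]
ee_rot: [-0.689, 0.725, -0.0, 0.0]
contact_force: [0.7, 0.2, -6.8]
gripper_width: 9.8
```

```bash
python3 -c "
from h import *
go([577,226,247],3.09)
s=grab('side','side11');t=grab('top','top11')
crop(s,'s11',230,90,360,200,6);crop(t,'t11',180,120,310,220,6)"
```

```text
t15.78 pos [479.4 231.3 247.1] yang 3.090 tilt 0.000 w 9.8 F [ 0.7  0.2 -6.8] j [ 0.75  0.23 -0.23  0.   -1.1  -0.81]
tool shift mm [  0.3 -97.7   0.1] turn deg (mod 180) 0.013228294325135906 -179.98677170567487
```

View pics/s11.png

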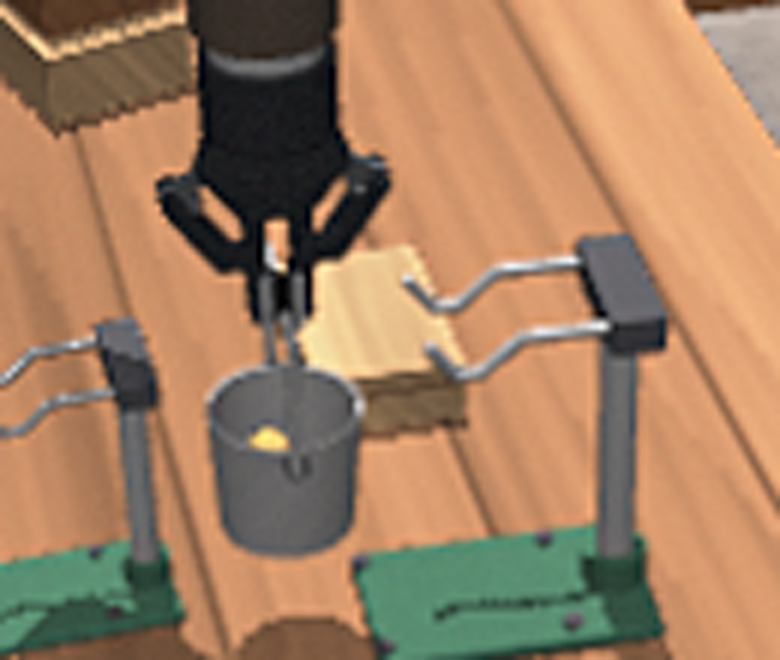

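View pics/t11.png

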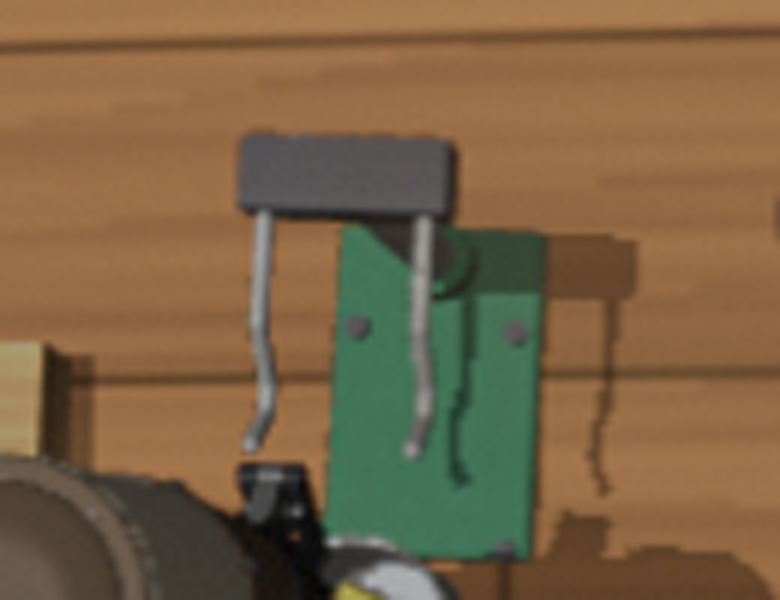

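```bash
python3 -c "
from h import *
s=ld('side11');t=ld('top11')
f=lambda X,Y:(230+(X+.5)/6-.5,90+(Y+.5)/6-.5)
g=lambda X,Y:(180+(X+.5)/6-.5,120+(Y+.5)/6-.5)
for p in[(446,304),(467,375)]: print('dip side',onz(s,*f(*p),197.5))
for p in[(408,283),(432,347)]: print('tip side',onz(s,*f(*p),217))
print('tip tri',tri(t,g(250,447),s,f(408,283)),tri(t,g(411,452),s,f(432,347)))
for p in[(250,447),(411,452)]: print('tip top',onz(t,*g(*p),217))
for p in[(262,214),(423,216)]: print('root top',onz(t,*g(*p),217))
for p in[(269,405),(426,412)]: print('dip top',onz(t,*g(*p),197.5))
for p in[(243,134),(454,137),(453,210),(239,206)]: print('blk',onz(t,*g(*p),228))
"
```

```text
dip side [580.40294472 267.1164032  197.5       ]
dip side [574.59040326 193.80313259 197.5       ]
tip side [557.81643005 264.95500838 217.        ]
tip side [555.80148204 197.7966422  217.        ]
tip tri (array([557.24526686, 264.00352838, 217.6522094 ]), np.float64(0.7120695331767923)) (array([554.29593337, 193.84638678, 219.76832128]), np.float64(1.1890856274455286))
tip top [556.96005419 264.25027931 217.        ]
tip top [553.98081591 194.53111927 217.        ]
root top [658.20244184 260.30192567 217.        ]
root top [656.13769619 190.00234131 217.        ]
dip top [577.3327652  261.57772429 197.5       ]
dip top [573.36798734 192.12518296 197.5       ]
blk [690.91369046 266.03048098 228.        ]
blk [687.90724658 174.68755686 228.        ]
blk [656.23485384 174.88590686 228.        ]
blk [659.54032363 267.24264458 228.        ]
```

Prong tips are at top px (221,194) and (248,195). The seat comes out at about (577,228), hanger yaw about -0.042. I'll move in above the prongs.

Emit:
{"api": "drive_tool", "payload": {
  "plan": [
    [[0, -0.004, 0], -0.5],
    [[0, -0.008, 0], 0],
    [[0, -0.011, 0], 0],
    [[0, -0.012, 0], 0],
    [[0, -0.013, 0], 0],
    [[-0.001, -0.013, 0], 0],
    [[-0.001, -0.012, 0], 0],
    [[0, -0.011, 0], 0],
    [[0, -0.008, 0], 0],
    [[0, -0.004, 0], 0],
    [[0, -0.002, 0], 0],
    [[0, 0, 0], 0]
  ]
}}

```text
clock: 17.38
position: [577.2, 229.2, 247.2]
ee_rot: [-0.692, 0.722, 0.0, -0.0]
contact_force: [0.6, -0.1, -6.3]
gripper_width: 9.8
```

```bash
python3 -c "
from h import *
go([577.3,228,212],3.10)
s=grab('side','side12');t=grab('top','top12')
crop(s,'s12',260,90,370,190,7);crop(t,'t12',180,120,310,220,6)"
```

```text
t17.38 pos [577.2 229.2 247.2] yang 3.099 tilt 0.000 w 9.8 F [ 0.6 -0.1 -6.3] j [ 0.64  0.38 -0.02 -0.   -1.17 -0.68]
tool shift mm [ 1.2 -0.1 35.2] turn deg (mod 180) 179.95738584280028 -0.04261415719972206
```

View pics/s12.png

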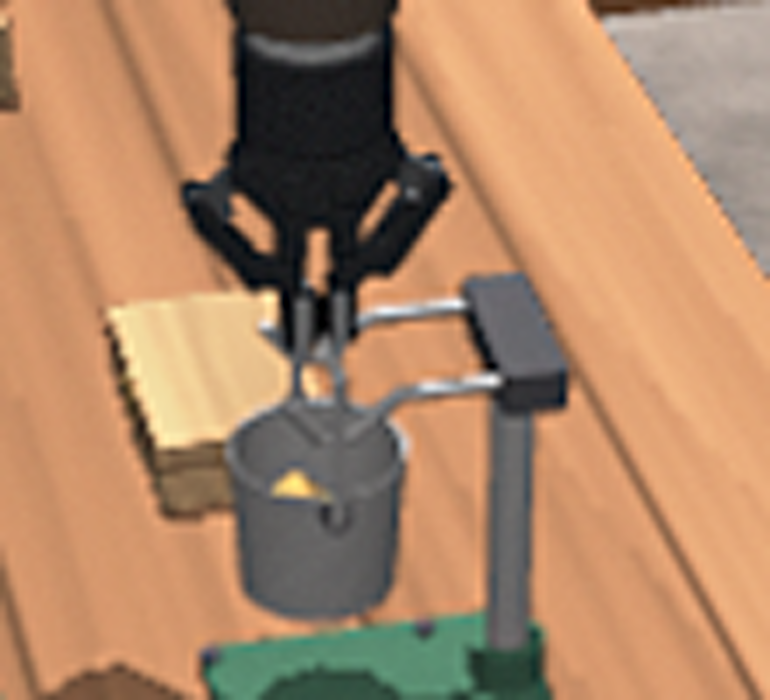

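View pics/t12.png

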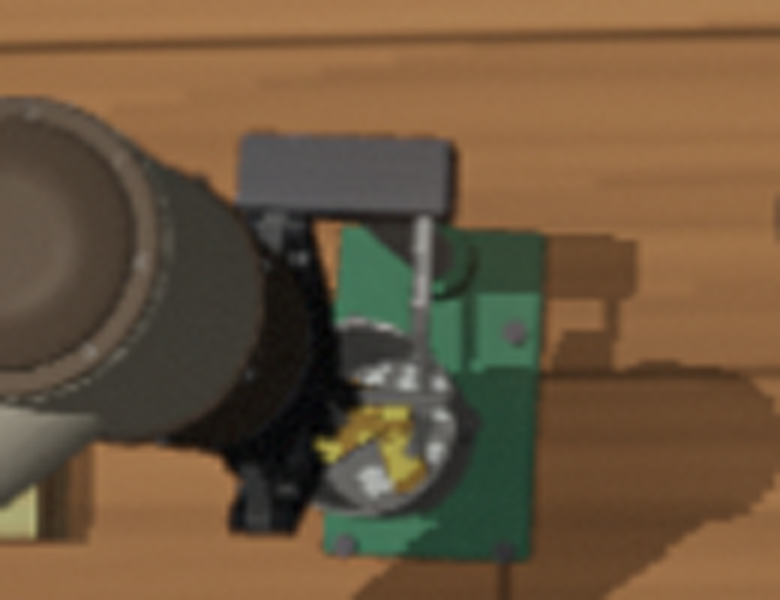

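```bash
python3 -c "
from h import *
s=ld('side12');t=ld('top12')
c=np.array([577.2,229.2]);e=np.array([np.sin(.042),np.cos(.042)])
P=[list(c-53*e)+[240.6],list(c-53*e)+[158.6],list(c-20*e)+[240.6], list(c-33*e)+[240.6]]
print(np.round((proj(s,P)-[260,90])*7+3),np.round((proj(t,P)-[180,120])*6+2.5))
crop(s,'s12b',290,115,335,165,12);crop(t,'t12b',225,165,265,205,14)
"
```

```text
[[344. 382.]
 [345. 524.]
 [330. 344.]
 [335. 359.]] [[443. 396.]
 [478. 418.]
 [365. 394.]
 [395. 395.]]
```

View pics/s12b.png

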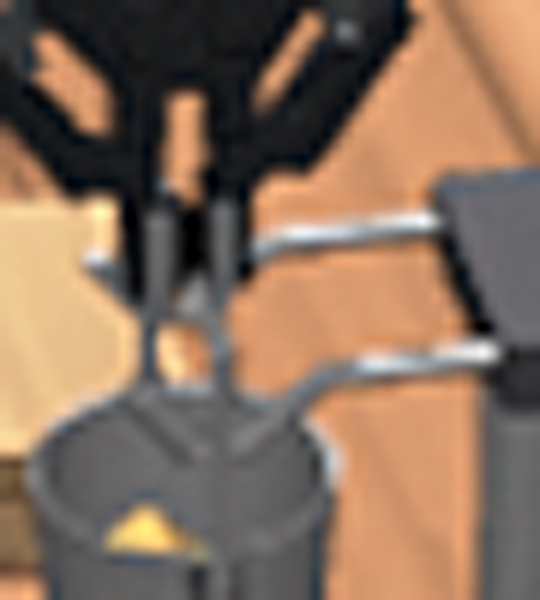

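View pics/t12b.png

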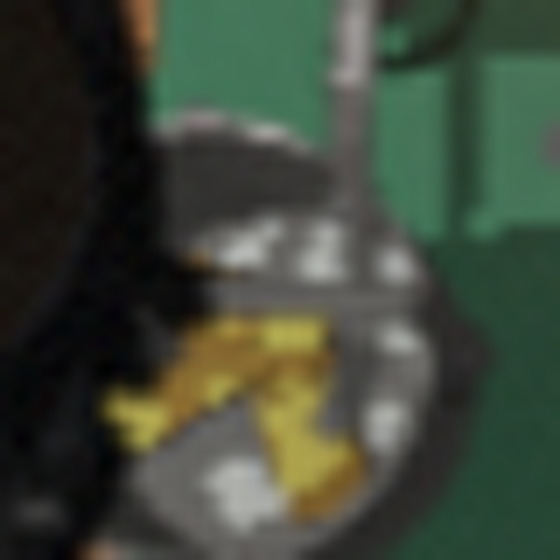

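Ear and bar lie within about 2 mm of predicted: ear at s12 crop (338,515) against (345,524). I'll lower toward the seat.

Emit:
{"api": "drive_tool", "payload": {
  "plan": [
    [[0.001, 0, 0.002], 0],
    [[0.001, 0, 0.004], 0],
    [[0, 0, 0.005], 0],
    [[0, 0, 0.005], 0],
    [[0, 0, 0.005], 0],
    [[0, 0, 0.004], 0],
    [[0, 0, 0.003], 0],
    [[0, 0, 0.002], 0],
    [[0, 0, 0], 0],
    [[0, 0, 0], 0]
  ]
}}

```text
clock: 18.73
position: [577.4, 227.3, 217.3]
ee_rot: [-0.692, 0.722, -0.0, 0.0]
contact_force: [-0.3, 0.0, -6.6]
gripper_width: 9.9
```

Emit:
{"api": "drive_tool", "payload": {
  "plan": [
    [[0, 0, 0.001], 0],
    [[0, 0, 0.001], 0],
    [[0, 0, 0], 0]
  ]
}}

```text
clock: 19.1
position: [577.2, 227.2, 215.0]
ee_rot: [-0.692, 0.722, 0.0, -0.0]
contact_force: [-0.2, 0.2, -5.7]
gripper_width: 10.3
```

```bash
python3 -c "
from h import *
go([577.3,228,212],3.10)
s=grab('side','side13')
crop(s,'s13',260,90,370,190,7)"
```

```text
t19.10 pos [577.2 227.2 215. ] yang 3.099 tilt 0.000 w 10.3 F [-0.2  0.2 -5.7] j [ 0.64  0.41 -0.06 -0.   -1.1  -0.68]
tool shift mm [-0.8 -0.1  3. ] turn deg (mod 180) 179.94914331429396 -0.0508566857060373
```

View pics/s13.png

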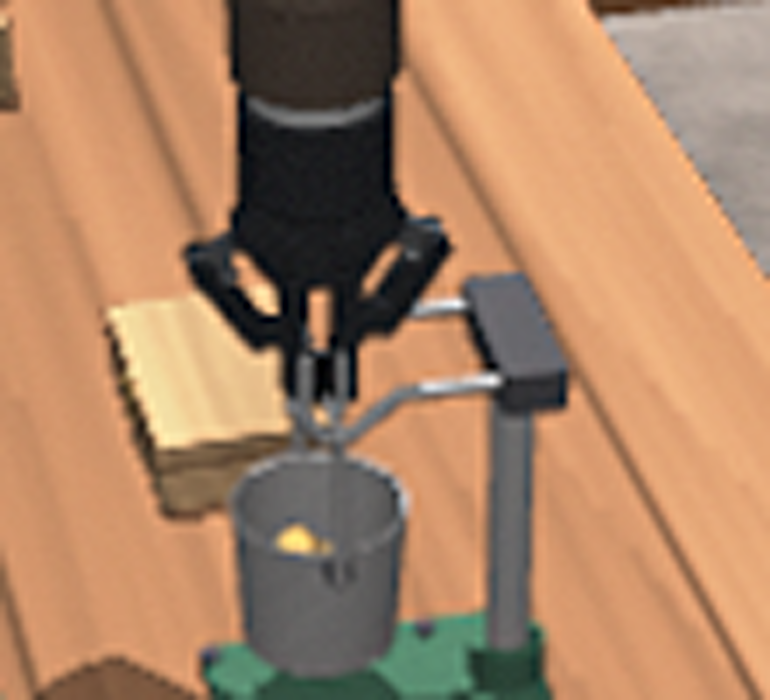

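The jaws hold the bar just above the dip (near prong dip at crop (335,435)), with the weight still on the gripper. I'll lower in 1 mm steps and watch the force.

Emit:
{"api": "drive_tool", "payload": {
  "plan": [
    [[0, 0, 0.001], 0],
    [[0, 0, 0.001], 0],
    [[0, 0, 0], 0]
  ]
}}

```text
clock: 19.52
position: [577.2, 227.2, 213.0]
ee_rot: [-0.692, 0.722, 0.0, -0.0]
contact_force: [-0.0, -0.4, -6.2]
gripper_width: 9.8
```

Emit:
{"api": "drive_tool", "payload": {
  "plan": [
    [[0, 0, 0.001], 0],
    [[0, 0, 0], 0],
    [[0, 0, 0], 0]
  ]
}}

```text
clock: 19.9
position: [577.3, 227.2, 212.1]
ee_rot: [-0.692, 0.722, -0.0, 0.0]
contact_force: [-0.6, 0.4, -5.9]
gripper_width: 9.9
```

Emit:
{"api": "drive_tool", "payload": {
  "plan": [
    [[0, 0, 0.001], 0],
    [[0, 0, 0], 0],
    [[0, 0, 0], 0]
  ]
}}

```text
clock: 20.27
position: [577.3, 227.3, 211.2]
ee_rot: [-0.692, 0.722, -0.0, 0.0]
contact_force: [-0.2, -0.3, -6.0]
gripper_width: 9.8
```

Emit:
{"api": "drive_tool", "payload": {
  "plan": [
    [[0, 0, 0.001], 0],
    [[0, 0, 0], 0],
    [[0, 0, 0], 0]
  ]
}}

```text
clock: 20.65
position: [577.4, 227.3, 210.9]
ee_rot: [-0.692, 0.722, -0.0, 0.0]
contact_force: [-1.9, 0.2, -0.5]
gripper_width: 9.7
```

Emit:
{"api": "drive_tool", "payload": {
  "plan": [
    [[0, 0, 0.001], 0],
    [[0, 0, 0], 0],
    [[0, 0, 0], 0]
  ]
}}

```text
clock: 21.02
position: [577.5, 227.3, 210.6]
ee_rot: [-0.692, 0.722, -0.0, 0.001]
contact_force: [-4.4, -0.3, 5.6]
gripper_width: 10.0
```

Contact: the prongs now carry the load, with a small push toward -x. I ease back 1 mm and look before releasing.

Emit:
{"api": "drive_tool", "payload": {
  "plan": [
    [[0, 0.001, -0.001], 0],
    [[0, 0, 0], 0],
    [[0, 0, 0], 0]
  ]
}}

```text
clock: 21.4
position: [577.2, 227.3, 210.7]
ee_rot: [-0.692, 0.722, -0.001, 0.001]
contact_force: [2.3, -1.9, 2.3]
gripper_width: 9.9
```

```bash
python3 -c "
from h import *
s,_,_=st();print(s['wrist_torque'])
s=grab('side','side14');t=grab('top','top14')
crop(s,'s14',285,115,345,175,10);crop(t,'t14',205,150,275,215,8)"
```

```text
t21.40 pos [577.2 227.3 210.7] yang 3.099 tilt 0.002 w 9.9 F [ 2.3 -1.9  2.3] j [ 0.64  0.41 -0.07  0.   -1.09 -0.68]
[-0.36537559 -0.52690693  0.00098606]
```

View pics/s14.png

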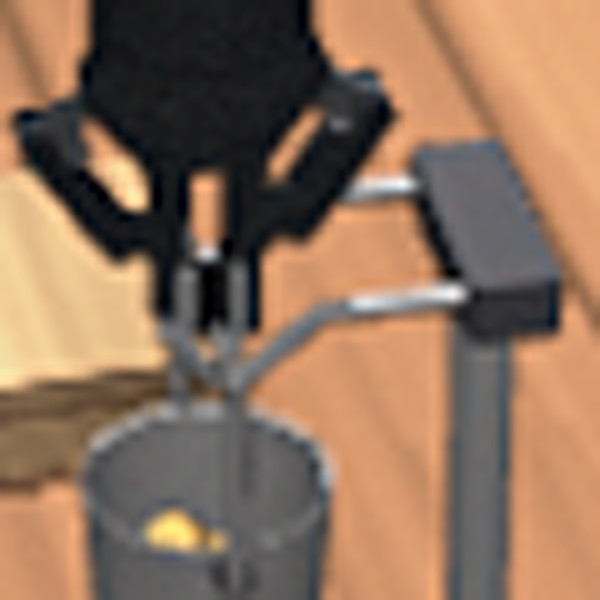

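View pics/t14.png

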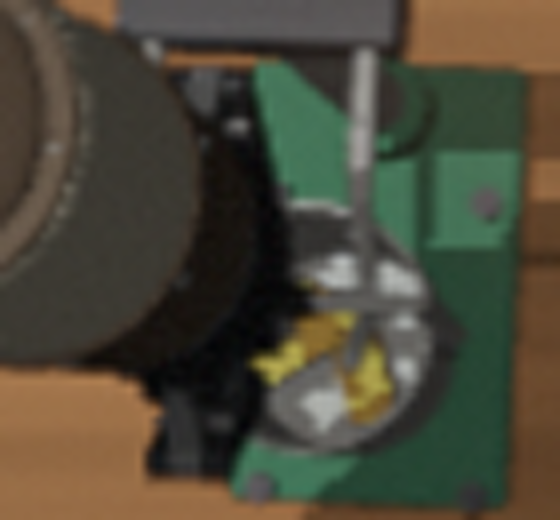

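The bar sits in the near prong's dip (s14 crop (235,385)), and in the top view the wire crosses the prong at (365,305). Now I open slightly to release.

Emit:
{"api": "drive_tool", "payload": {
  "plan": [
    [[0, 0, 0], 0],
    [[0, 0, 0], 0],
    [[0, 0, 0], 0],
    [[0, 0, 0], 0]
  ],
  "fingers": 0.5
}}

```text
clock: 22.0
position: [576.1, 227.4, 209.9]
ee_rot: [-0.692, 0.722, 0.0, -0.0]
contact_force: [-0.0, 0.5, 0.5]
gripper_width: 21.3
```

```bash
python3 -c "
from h import *
st()
s=grab('side','side15')
crop(s,'s15',285,115,345,175,10)"
```

```text
t22.00 pos [576.1 227.4 209.9] yang 3.099 tilt 0.001 w 21.3 F [-0.   0.5  0.5] j [ 0.64  0.41 -0.07 -0.   -1.09 -0.68]
```

View pics/s15.png

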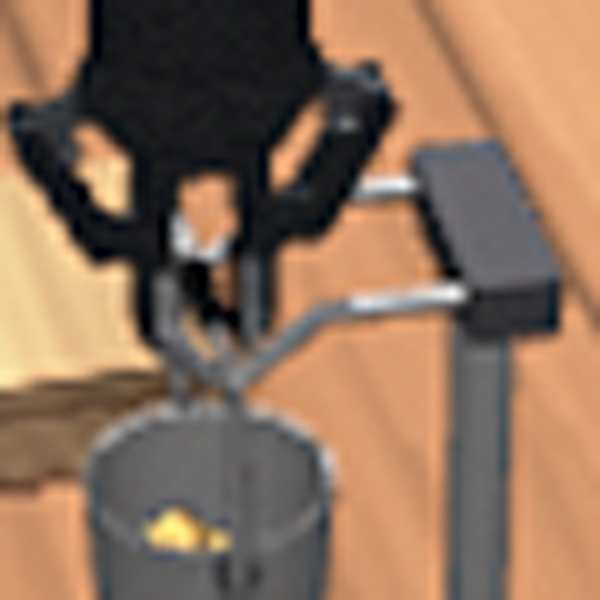

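The jaws are open and free of the sleeve (s15 crop (215,300)), the force is near zero and the pail stays put. Retreating upward.

Emit:
{"api": "drive_tool", "payload": {
  "plan": [
    [[0, 0, -0.005], 0],
    [[0, 0, -0.01], 0],
    [[0, 0, -0.015], 0],
    [[0, 0, -0.02], 0],
    [[0, 0, -0.03], 0],
    [[0, 0, -0.03], 0],
    [[0, 0.04, -0.03], 0],
    [[0, 0.05, -0.03], 0],
    [[0.04, 0.04, 0], 0],
    [[0.05, 0.02, 0], 0],
    [[0.05, 0, 0], 0],
    [[0.05, 0, 0], 0]
  ]
}}

```text
clock: 23.55
position: [417.6, 42.4, 381.9]
ee_rot: [-0.692, 0.721, -0.001, 0.002]
contact_force: [1.5, -0.4, 0.2]
gripper_width: 21.3
```

Emit:
{"api": "drive_tool", "payload": {
  "plan": [
    [[0.05, 0, 0], 0],
    [[0.05, 0, 0], 0],
    [[0.05, 0, 0], 0],
    [[0, 0, 0], 0],
    [[0, 0, 0], 0],
    [[0, 0, 0], 0],
    [[0, 0, 0], 0],
    [[0, 0, 0], 0],
    [[0, 0, 0], 0],
    [[0, 0, 0], 0],
    [[0, 0, 0], 0],
    [[0, 0, 0], 0]
  ]
}}

```text
clock: 25.05
position: [412.0, -106.1, 380.1]
ee_rot: [-0.692, 0.722, 0.0, -0.0]
contact_force: [-0.2, -0.1, -0.2]
gripper_width: 21.5
```

```bash
python3 -c "
from h import *
st()
s=grab('side','side16');t=grab('top','top16')
crop(s,'s16',265,95,365,195,6);crop(t,'t16',190,130,290,220,6)
a=arm.get_image('side')['image'].astype(int);print(np.abs(a-s['image'].astype(int))[95:195,265:365].max())
t0=ld('top0')['image'].astype(int);print('wrench/spool/box diff',[np.abs(t['image'].astype(int)-t0)[b[1]:b[3],b[0]:b[2]].max() for b in[(460,185,500,250),(305,142,338,172),(136,172,192,214)]])"
```

```text
t25.05 pos [ 412.  -106.1  380.1] yang 3.099 tilt 0.000 w 21.5 F [-0.2 -0.1 -0.2] j [ 0.13 -0.04 -0.21 -0.   -1.4  -0.18]
51
wrench/spool/box diff [np.int64(5), np.int64(6), np.int64(5)]
```

View pics/s16.png

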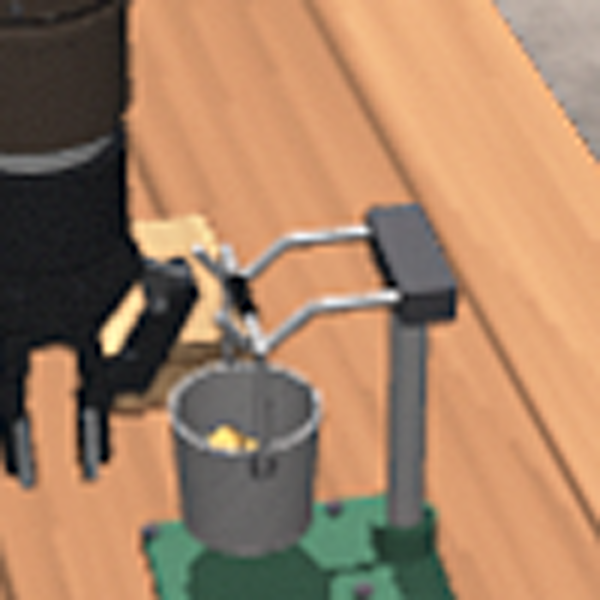

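View pics/t16.png

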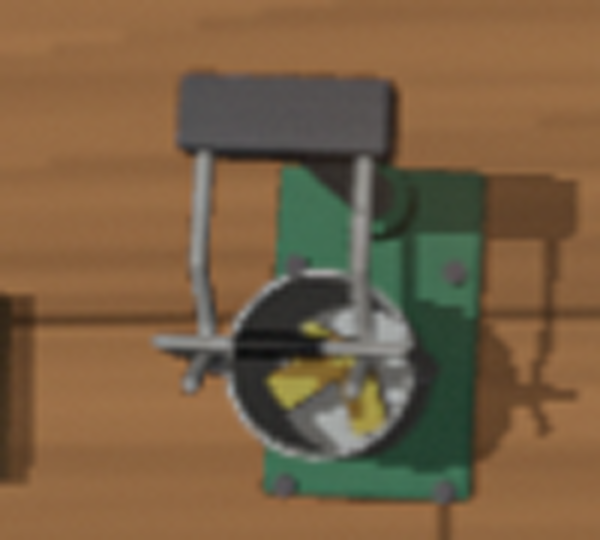

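View pics/top16.png

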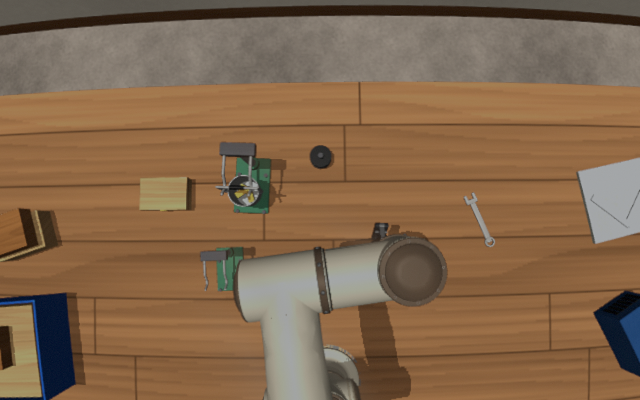

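The bar lies in both dips: the far prong crosses at t16 (205,345) and the near one at (362,345). The wrench, spool and box pixels are unchanged. A small image difference between frames could be sway, so I wait and check for stillness.

Emit:
{"api": "drive_tool", "payload": {
  "plan": [
    [[0, 0, 0], 0],
    [[0, 0, 0], 0],
    [[0, 0, 0], 0],
    [[0, 0, 0], 0],
    [[0, 0, 0], 0],
    [[0, 0, 0], 0],
    [[0, 0, 0], 0],
    [[0, 0, 0], 0],
    [[0, 0, 0], 0],
    [[0, 0, 0], 0],
    [[0, 0, 0], 0],
    [[0, 0, 0], 0]
  ]
}}

```text
clock: 26.7
position: [412.0, -106.1, 380.1]
ee_rot: [-0.692, 0.722, -0.0, 0.0]
contact_force: [-1.7, 0.2, 0.1]
gripper_width: 21.5
```

Emit:
{"api": "drive_tool", "payload": {
  "plan": [
    [[0, 0, 0], 0],
    [[0, 0, 0], 0],
    [[0, 0, 0], 0],
    [[0, 0, 0], 0],
    [[0, 0, 0], 0],
    [[0, 0, 0], 0],
    [[0, 0, 0], 0],
    [[0, 0, 0], 0],
    [[0, 0, 0], 0],
    [[0, 0, 0], 0],
    [[0, 0, 0], 0],
    [[0, 0, 0], 0]
  ]
}}

```text
clock: 28.2
position: [412.0, -106.1, 380.1]
ee_rot: [-0.692, 0.722, 0.0, -0.0]
contact_force: [-0.3, -0.0, -0.5]
gripper_width: 21.8
```

```bash
python3 -c "
from h import *
st()
I=[arm.get_image('side')['image'].astype(int)[120:195,290:365] for _ in range(9)]
o=ld('side16')['image'].astype(int)[120:195,290:365]
print([np.abs(i-I[0]).max() for i in I],[round(np.abs(i-I[0]).mean(),2) for i in I],np.abs(o-I[0]).mean())"
```

```text
t28.20 pos [ 412.  -106.1  380.1] yang 3.099 tilt 0.000 w 21.8 F [-0.3 -0.  -0.5] j [ 0.13 -0.04 -0.21  0.   -1.4  -0.18]
[np.int64(0), np.int64(6), np.int64(10), np.int64(7), np.int64(7), np.int64(6), np.int64(7), np.int64(7), np.int64(8)] [np.float64(0.0), np.float64(1.05), np.float64(1.06), np.float64(1.06), np.float64(1.05), np.float64(1.05), np.float64(1.07), np.float64(1.05), np.float64(1.05)] 1.0523259259259259
```

The frames differ only by image noise, so the pail is still. Handing in.

```bash
python3 -c "
from bench import arm
print(arm.job_done())"
```

```text
the job is handed in; nothing more can be done
None
```

The pail now hangs by its bail in the dips of both prongs of the large hanger, level and still, and the job is handed in at about 29 s of the 64 s.

- **What I did:** I swung the bail up to about 1.59 rad with the jaws held loosely around the sleeve while the pail stood on the bench. I then gripped it, carried the pail around to the front of the hanger, and lowered it in 1 mm steps until the prongs took the load (about 6 N). After that I released it and backed away.
- **Last checks:** The top view shows the bar crossing both prongs at the dips. Nine side frames over 0.4 s differ only by image noise. The gripper is clear with about zero force, and the spool, box and wrench are unchanged in the picture.
- **What went wrong:** Around 1.1 rad of the bail swing my push tipped the pail by an estimated 5–10° on the bench. I backed off, it settled upright, and I finished the swing with the pail level. The first stillness comparison, right after the retreat, showed a difference of up to 51 grey levels. I did not trace its cause, though the moving arm was partly in that crop, and the later comparison over a smaller area around the pail showed nothing above noise.

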